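# Clear the coil winder's bar

## Robot

A 6-joint arm with a two-finger parallel gripper is mounted at the origin on the work surface. World frame = base frame: x ahead of the robot, y to its left, z up, the work surface at z = 0. Lengths are in m, angles in rad, forces in N, time in s.
With the tool pointing down it reaches from about 0.25 to 0.725 m from the base axis. Payload 4 kg.
Tool frame: the origin (TCP) lies on the centre line of the jaws, within the pads' length; the fingertips stand ahead of it and the grasp point (between the pads) lies 11 mm behind it (bot.tip_extent is the z of the fingertips in the tool frame, in m); z points along the fingers, y is the direction in which the jaws open and shut (so a half turn about z gives the same grasp; the last joint's range is limited). The gripper opens to 85 mm and grips with 20 to 120 N. Pads are 22 mm wide; open, the fingers measure 114 mm over their backs; the gripper's body (76 mm by 85 mm) begins 54 mm behind the grasp point. The pads swing forward as they close: fully open they stand 13 mm farther back than shut.
Start: joints at [1.283, 0.241, 0.005, 1.335, 0, 1.571], TCP at [0.142, 0.479, 0.239] pointing down, gripper open.
Joint ranges: [-2.72, 2.72], [-1.05, 1.87], [-1.09, 1.28], [-1.99, 2.15], [-1.42, 1.44], [-3.14, 3.14]. Speed limits (rad/s): [2.79, 2.79, 3.14, 3.14, 3.14, 3.14].

## Interface

Orientations are given as a unit quaternion [x, y, z, w].
In Python, from workcell import bot gives the robot as it stands.
- The arm moves only by the shell command python3 -m jog 'ROWS'. ROWS is JSON, a list that holds one entry, the list of rows, each a list of 7 numbers: the shift along the world's x, y, z in m, then the turn, a rotation vector about the world's x, y, z in degrees, then the closure in counts, from 0 (fully open) to 255 (shut). In form: [[[tx, ty, tz, ax, ay, az, fingers], ...]]. A call has 1 to 10 rows; each row is the pose to reach, as a shift and turn from the pose commanded when the call began; what a row does not reach only later rows make up. A row lasts 1/12 s, in which the tool goes at most 41.7 mm and 7.16 degrees, less where a joint would pass 70% of its speed; a pose out of reach is approached as far as the arm can. A call with a gripper value outside its range is refused whole. The fingers move at their own pace and stop on an object; the grip force is fixed at half the most. Time passes only in rows, so rows that repeat a pose let the fingers close. It gives the time, the measured TCP pose, the force and the opening at its end, in the units of the state.
- bot.get_obs(): the state, without advancing time (a new reading comes with each control period).
- bot.camera(name): name is "side" or "top" or "wrist"; returns the picture (400x640x3 uint8, blue, green, red); there is no depth.
- bot.camera_model(name): a dict with "K" (3x3 intrinsics, pixels), "k1" (the pictures are not rectified: a ray, as slopes to the right and down, at radius r is drawn at 1 + k1 r^2 times it, then the intrinsics apply), "T" (4x4, takes a point from camera to world coordinates). Camera axes: x right, y down, z forward; pixel columns grow to the right and rows downward; lengths in m; the calibration is good to about 2 mm. A picture is of the moment at which its call begins: read the wrist's pose just before it. camera_model takes no time and is no camera call; for the wrist camera it gives the pose at the moment of the call.
- bot.job_done(): hands the job in, once; it reports no verdict.
The state is a dict: "clock": time; "joint_pos": joint angles; "joint_vel": joint speeds; "tau": joint torques, N m; "eef_pos": TCP position; "tool_rot": TCP orientation; "ft_force": force on the tool from outside, world axes, zero at the start; "ft_torque": the same for the moment, N m; "grip_width": finger opening in m.
Only numpy, scipy, OpenCV 4.12 (cv2) and the standard library are available. Lean on these libraries where they do the work, as an engineer would, in place of code of your own. Each camera call takes 0.05 s, during which the arm holds its last target. There are 200 camera calls.

## Task

Clear the bar of the bench coil winder: turn the square stop collar until its slots meet the cross pin near the bar's end and slide it off, without forcing it past the pin, into the parts tray, then bring the two ferrite ring cores off over the pin, outer one first, and lay both flat on the tray's floor beside it. The cores are brittle, so set them down rather than dropping them, and leave the valves and the choke where they stand.

Things in the scene. Friction and masses are not known exactly. Their poses are not given: they have to be found in the camera images.
- winder: Bench coil winder, bolted down: a grey head 90 (x) x 80 (y) x 264 mm on a foot 130 x 120 x 12 mm. Origin on the bench under the head, on the bar's line, z up. Its front face, 60 mm out along its own -x, carries a level steel bar, 12 mm in diameter, that runs out along -x, axis 170 mm above the bench, to 138 mm from the face; a flange of radius 24 mm covers its first 12 mm. The bar does not turn in use
- hood_edge (a point): Middle of the front lower edge of the winder's hood, a plate 80 mm wide and 14 mm thick that overhangs the bar's root by 35 mm from the front face, its underside 80 mm above the bar's axis: the hand must lean out towards the bar's free end to take the inner core. Axes as the winder's
- pin_axis (a point): Point on the bar's axis, 131 mm from the front face, where a cross pin 5 mm wide and 6 mm long (along the bar) sticks out on both sides, its ends 13 mm from the axis. Axes as the winder's; they do not show the pin's turn, which is new every time and not measured: its upper end leans from straight up towards the winder's own +y by 11 to 43 degrees, to be found by feel or sight
- bar_end (a point): Centre of the bar's free end. Axes as the winder's: x back along the bar to the head, z up
- collar_c (a point): Centre of the aluminium stop collar, a block 44 x 44 mm, 24 mm thick along the bar (own x along the bar, z up), 110 g, hanging loosely by a 15 mm square bore about 2.6 mm low, about 110 mm from the front face. Slots 7 mm wide, starting straight up (out through the top face) and straight down from the bore, let it pass the pin when turned to it within some 5 degrees, bore centred
- core_a_c (a point): Centre of the outer ferrite ring core: 54 mm outside, 34 mm hole, 20 mm thick, dark grey, about 130 g; own z is the ring's axis. It hangs on the bar, its centre 11 mm below the bar's axis and about 75 mm from the winder's front face. To pass the pin its centre must be lifted to within 3 mm of the bar's axis
- core_b_c (a point): Centre of the inner ferrite ring core, same as the outer, about 38 mm from the winder's front face
- tray_in (a point): Centre of the inner floor (5 mm above the bench) of a black open tray, 300 (x) x 170 (y) mm outside, walls 5 mm thick and 22 mm high from the bench; bolted down. z up, x along its length
- valve_big_c (a point): Glass valve standing upright on the bench, 39 mm across, 95 mm tall; the point is half-way up
- valve_small_c (a point): Smaller glass valve standing on the bench, 26 mm across, 55 mm tall; the point is half-way up
- choke_c (a point): Iron-cored choke standing on the bench, 70 x 70 x 50 mm; the point is half-way up

How it is judged:
On the way, in this order (a step that is already met when the one before it is completed fails the run):
1. the collar is off the bar and down in the tray, both cores still on the bar (x of collar_c in the frame of tray_in between -0.13 and 0.13 m and y of collar_c in the frame of tray_in between -0.066 and 0.066 m and z of collar_c in the frame of tray_in between 0 and 0.045 m and height (world z) of each of core_a_c, core_b_c above 0.14 m), for 0.1 s.
2. the outer core is off the bar and down in the tray, the inner one still on the bar (x of core_a_c in the frame of tray_in between -0.13 and 0.13 m and y of core_a_c in the frame of tray_in between -0.066 and 0.066 m and z of core_a_c in the frame of tray_in between 0 and 0.045 m and height (world z) of core_b_c above 0.14 m), for 0.1 s.
At the end, for the whole second after the job is handed in: The collar (standing or lying) rests on the tray's floor and both cores lie flat (within 8 degrees) on the tray's floor, none on top of another, all at rest (x of collar_c in the frame of tray_in between -0.13 and 0.13 m and y of collar_c in the frame of tray_in between -0.066 and 0.066 m and z of collar_c in the frame of tray_in between 0 and 0.032 m and linear speed of each of collar, core_a, core_b below 0.02 m/s and x of core_a_c in the frame of tray_in between -0.13 and 0.13 m and y of core_a_c in the frame of tray_in between -0.066 and 0.066 m and z of core_a_c in the frame of tray_in between 0 and 0.016 m and angle between the z axis of each of core_a_c, core_b_c and the z axis of tray_in, either way round below 0.15 rad and x of core_b_c in the frame of tray_in between -0.13 and 0.13 m and y of core_b_c in the frame of tray_in between -0.066 and 0.066 m and z of core_b_c in the frame of tray_in between 0 and 0.016 m); the robot touches nothing.
It fails at once if the collar is forced: it bears on the winder's bar or pin with over 60 N (contact force between collar and winder above 60 N).
It fails at once if a core falls: faster than 0.9 m/s while not held ((linear speed of core_a above 0.9 m/s and contact force between the fingers and core_a below 0.1 N) or (linear speed of core_b above 0.9 m/s and contact force between the fingers and core_b below 0.1 N)).
It fails at once if a valve or the choke is moved by more than 20 mm (distance of any of valve_big_c, valve_small_c, choke_c from where it was at the start of the episode above 0.02 m).
It also fails if it takes over 70 s, if anything falls off the work surface, if the arm or the gripper's body presses on something with over 40 N, if the wrist force passes 120 N, or if a joint passes its speed limit or range.

## Working session

There is one attempt and no reset: what is moved stays moved. The work goes in short steps, Python scripts to look and compute and a shell command to move; the robot and the scene stay as the last step left them, time stands still between calls to the robot, and variables do not carry over. Pictures are saved under pics/ and viewed, about 8 in all and at most 12, crops included, and the job is handed in when it is done.

```bash
ls; mkdir -p pics; python3 - <<'E'
from workcell import bot
import cv2,numpy as np
print(bot.get_obs(), bot.tip_extent)
for n in ("side","top"):
    im=bot.camera(n); cv2.imwrite(f"pics/{n}0.png",im)
    m=bot.camera_model(n); print(n,np.round(m["K"],1).tolist(),m["k1"],np.round(m["T"],3).tolist())
E
```

```text
pics
{'clock': 0.0, 'joint_pos': array([1.28300106e+00, 2.41431389e-01, 3.75851573e-03, 1.33521185e+00,
       1.43334992e-05, 1.57081520e+00]), 'joint_vel': array([-2.39215436e-04, -6.14108740e-04,  1.75676446e-04,  2.45926321e-05,
        1.68843584e-04,  7.38593224e-04]), 'tau': array([-1.37960778e-03, -3.72319221e+01,  2.52406347e+01,  1.68666348e-02,
        2.42671485e-04,  8.53618019e-06]), 'eef_pos': array([0.14174394, 0.47885809, 0.23841684]), 'tool_rot': array([ 1.43410812e-01,  9.89662694e-01, -1.03238104e-03, -1.56822756e-04]), 'ft_force': array([ 0.22566876, -0.95783609,  0.21483484]), 'ft_torque': array([ 0.05269959,  0.01691118, -0.01497615]), 'grip_width': 0.08568693829095413} 0.008
side [[444.0, 0.0, 321.7], [0.0, 444.0, 192.8], [0.0, 0.0, 1.0]] -0.025505553972282748 [[0.987, -0.101, 0.123, 0.47], [-0.158, -0.507, 0.847, -0.797], [-0.023, -0.856, -0.517, 0.619], [0.0, 0.0, 0.0, 1.0]]
top [[380.3, 0.0, 318.3], [0.0, 380.3, 201.0], [0.0, 0.0, 1.0]] 0.012182480851912609 [[-0.019, -0.984, 0.179, 0.458], [-1.0, 0.016, -0.019, -0.033], [0.016, -0.18, -0.984, 0.884], [0.0, 0.0, 0.0, 1.0]]
```

View pics/side0.png

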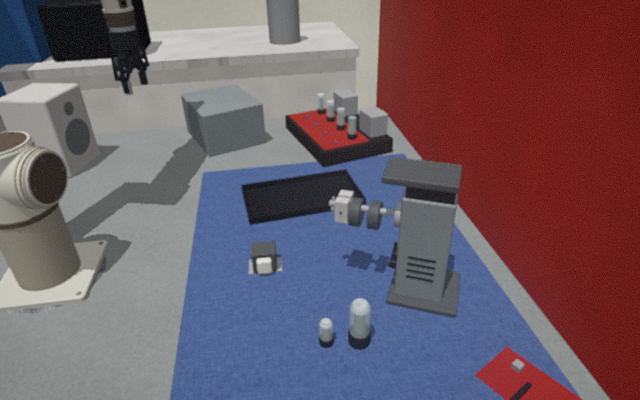

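View pics/top0.png

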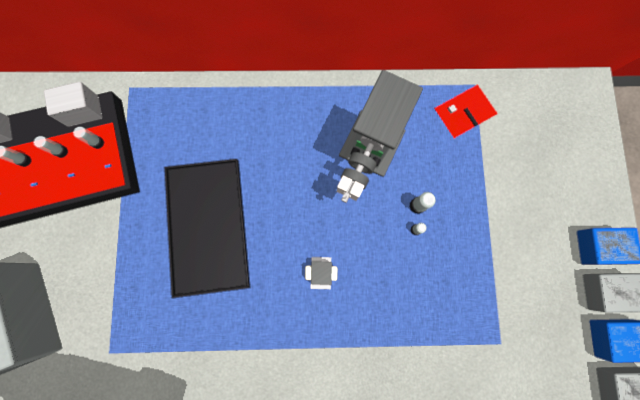

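The side picture shows the winder with its bar pointing left at about (333,203) and the tray at (245–370,175–220). The top picture shows the bar end near (346,197), the tray from (165,160) to (250,297), and the valves and choke well clear. Next I'll enlarge both.

```bash
cat > h.py <<'E'
from workcell import bot
import cv2,numpy as np
from scipy.spatial.transform import Rotation as R
def ray(m,uv):
    K=np.array(m["K"]);T=np.array(m["T"]);d=np.array([(uv[0]-K[0,2])/K[0,0],(uv[1]-K[1,2])/K[1,1]])
    s=d.copy()
    for _ in range(20): s=d/(1+m["k1"]*(s@s))
    return T[:3,3],T[:3,:3]@np.array([s[0],s[1],1.])
def onz(m,uv,z):
    o,d=ray(m,uv); return o+d*(z-o[2])/d[2]
def tri(*mu):
    A=0;b=0;L=[]
    for m,uv in mu:
        o,d=ray(m,uv);d=d/np.linalg.norm(d);P=np.eye(3)-np.outer(d,d);A=A+P;b=b+P@o;L.append((P,o))
    x=np.linalg.solve(A,b); return x,[float(np.linalg.norm(P@(x-o))) for P,o in L]
def proj(m,p):
    T=np.array(m["T"]);K=np.array(m["K"]);c=T[:3,:3].T@(np.array(p)-T[:3,3]);s=c[:2]/c[2]
    s=s*(1+m["k1"]*(s@s)); return s*[K[0,0],K[1,1]]+K[:2,2]
E
python3 - <<'E'
import cv2,numpy as np
s=cv2.imread("pics/side0.png")[155:235,315:465]; t=cv2.imread("pics/top0.png")[130:210,310:430]
s=cv2.resize(s,None,fx=5,fy=5,interpolation=2)[:300*2]; t=cv2.resize(t,None,fx=5,fy=5,interpolation=2)
cv2.imwrite("pics/s1.png",s); cv2.imwrite("pics/t1.png",t)
E
```

```text
(no output)
```

View pics/s1.png

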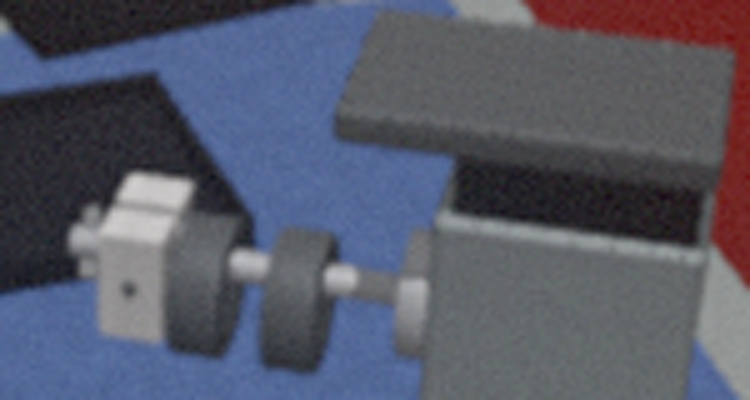

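View pics/t1.png

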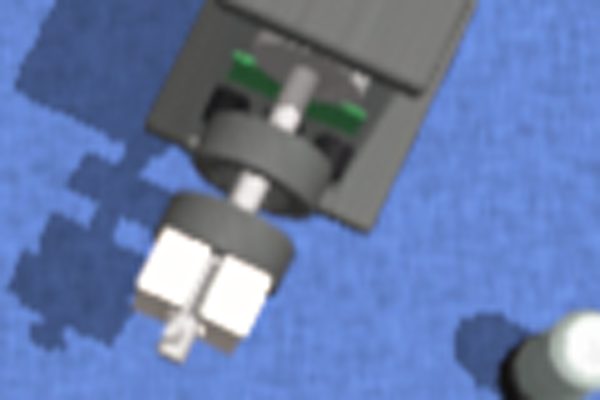

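```bash
cat > fit.py <<'E'
from h import *
from scipy.optimize import least_squares
ms,mt=bot.camera_model("side"),bot.camera_model("top")
S=lambda a,b:np.array([315+a/5,155+b/5]); Tp=lambda a,b:np.array([310+a/5,130+b/5])
pts=[("barend",ms,S(72,240),(-.198,0,.17)),("barend",mt,Tp(172,357),(-.198,0,.172)),
("hood near lo",ms,S(337,137),(-.095,-.04,.25)),("hood near hi",ms,S(340,117),(-.095,-.04,.264)),("hood far hi",ms,S(376,12),(-.095,.04,.264)),
("hood R",mt,Tp(416,95),(-.095,-.04,.264)),("hood L",mt,Tp(215,0),(-.095,.04,.264)),
("flange",ms,S(399,292),(-.072,0,.17))]
def W(p,q):
    c,s=np.cos(p[2]),np.sin(p[2]); return np.array([p[0]+c*q[0]-s*q[1],p[1]+s*q[0]+c*q[1],q[2]])
f=lambda p:np.concatenate([proj(m,W(p,q))-uv for _,m,uv,q in pts])
r=least_squares(f,[.65,-.15,-.45],loss="soft_l1")
print(r.x,np.degrees(r.x[2]))
for (n,*_),e in zip(pts,r.fun.reshape(-1,2)): print(n,e.round(1))
p=r.x
for n,q in dict(barend=(-.198,0,.17),pin=(-.191,0,.17),collar=(-.17,0,.1674),A=(-.135,0,.159),B=(-.098,0,.159),hood=(-.095,0,.25)).items(): print(n,W(p,q).round(4))
print("tri barend",tri((ms,S(72,240)),(mt,Tp(172,357))))
# collar top center
print("collar top face", tri((ms,S(150,187)),(mt,Tp(205,283))))
print("tray corners rim",[onz(mt,c,.022).round(3).tolist() for c in [(165,167),(238,160),(249,288),(173,297)]])
print("tray side rim",[onz(ms,c,.022).round(3).tolist() for c in [(242,182),(358,172),(249,219)]])
for n,c,z in (("big",(426,199),.095),("small",(419,228),.055),("choke",(321,270),.05)): print(n,onz(mt,c,z).round(3))
E
python3 fit.py
```

```text
[ 0.763528   -0.18496139 -0.45855701] -26.27338135323092
barend [-0.1 -0.6]
barend [0.6 0.2]
hood near lo [-1.2  0.4]
hood near hi [-1.4 -2.9]
hood far hi [-0.3 -2.8]
hood R [ 2.8 -0.9]
hood L [ 0.2 -1.1]
flange [ 1.  -1.3]
barend [ 0.586  -0.0973  0.17  ]
pin [ 0.5923 -0.1004  0.17  ]
collar [ 0.6111 -0.1097  0.1674]
A [ 0.6425 -0.1252  0.159 ]
B [ 0.6757 -0.1416  0.159 ]
hood [ 0.6783 -0.1429  0.25  ]
tri barend (array([ 0.58672774, -0.09647438,  0.16815204]), [0.00034128442325801037, 0.00034128442325818324])
collar top face (array([ 0.61214802, -0.10747767,  0.19440133]), [0.002015166382205821, 0.0020151663822056964])
tray corners rim [[0.701, 0.305, 0.022], [0.716, 0.137, 0.022], [0.423, 0.107, 0.022], [0.407, 0.272, 0.022]]
tray side rim [[0.408, 0.282, 0.022], [0.731, 0.275, 0.022], [0.423, 0.097, 0.022]]
big [ 0.603 -0.276  0.095]
small [ 0.546 -0.269  0.055]
choke [ 0.459 -0.052  0.05 ]
```

```bash
python3 - <<'E'
from h import *
o=bot.get_obs(); m=bot.camera_model("wrist")
T=np.eye(4);T[:3,:3]=R.from_quat(o["tool_rot"]).as_matrix();T[:3,3]=o["eef_pos"]
print(np.round(np.linalg.inv(T)@np.array(m["T"]),3)); print(np.round(T,3)); print(np.array(m["K"]).round(1),m["k1"])
print([d for d in dir(bot) if d[0]!="_"])
E
```

```text
[[-0.001 -0.962 -0.274  0.069]
 [ 1.    -0.001  0.    -0.001]
 [-0.001 -0.274  0.962 -0.135]
 [ 0.     0.     0.     1.   ]]
[[-0.959  0.284 -0.001  0.142]
 [ 0.284  0.959 -0.002  0.479]
 [-0.    -0.002 -1.     0.238]
 [ 0.     0.     0.     1.   ]]
[[360.4   0.  320.8]
 [  0.  360.4 204.3]
 [  0.    0.    1. ]] -0.04415979396569939
['Unreachable', 'camera', 'camera_model', 'get_obs', 'job_done', 'tip_extent']
```

```bash
cat > g.py <<'E'
from h import *
# winder pose (x,y,yaw) of origin
P=[0.7635,-0.1850,-0.4586]
def frame(yaw=None):
    y=P[2] if yaw is None else yaw
    return R.from_euler("z",y)
def w(face,lat,h): # point: distance from front face, lateral +y, height over axis
    return np.array([P[0],P[1],.17])+frame().apply([-.06-face,lat,h])
def rot(lean,psi=0,flip=False): # deg; lean: fingers toward head; psi: hand towards +y about the bar
    b=R.from_matrix(np.array([[-1,0,0],[0,1,0],[0,0,-1.]]).T) # tool x=-Xw,y=Yw,z=-Z
    if flip: b=b*R.from_euler("z",180,degrees=True)
    return frame()*R.from_euler("x",-psi,degrees=True)*R.from_euler("y",-lean,degrees=True)*b
def rel(p,r):
    o=bot.get_obs(); a=R.from_quat(o["tool_rot"])
    print("clk",round(o["clock"],2),"shift",np.round(p-o["eef_pos"],4),"turn",np.round((r*a.inv()).as_rotvec(degrees=True),1))
def inw():
    o=bot.get_obs(); v=frame().inv().apply(o["eef_pos"]-np.array([P[0],P[1],.17])); t=frame().inv()*R.from_quat(o["tool_rot"])
    print("clk",round(o["clock"],2),"tcp face/lat/h mm",np.round([(-.06-v[0])*1e3,v[1]*1e3,v[2]*1e3],1),"toolz",t.apply([0,0,1]).round(3),"tooly",t.apply([0,1,0]).round(3),"F(w)",frame().inv().apply(o["ft_force"]).round(1),"grip",round(o["grip_width"],4),"q",o["joint_pos"].round(2))
E
python3 -c "
from g import *
print(w(.138,0,0)); print((rot(45)).apply([0,0,1]))
rel(w(.134,0,.031),rot(45)); rel(w(.20,0,.06),rot(45)); inw()"
```

```text
[ 0.58595872 -0.09734675  0.17      ]
[ 0.63404366 -0.31303136 -0.70710678]
clk 0.1 shift [ 0.4478 -0.578  -0.0375] turn [-16.3 -42.   -9.2]
clk 0.1 shift [ 0.3886 -0.5488 -0.0085] turn [-16.3 -42.   -9.2]
clk 0.1 tcp face/lat/h mm [791.4 320.1  68.5] toolz [ 0.    -0.002 -1.   ] tooly [-0.17   0.985 -0.002] F(w) [-0.3 -0.5  0.4] grip 0.0855 q [ 1.28  0.24  0.    1.34 -0.    1.57]
```

```bash
python3 -m jog '[[[0.2,-0.28,0,-16.3,-42,-9.2,0],[0.2,-0.28,0,-16.3,-42,-9.2,0],[0.2,-0.28,0,-16.3,-42,-9.2,0],[0.2,-0.28,0,-16.3,-42,-9.2,0],[0.2,-0.28,0,-16.3,-42,-9.2,0],[0.2,-0.28,0,-16.3,-42,-9.2,0],[0.2,-0.28,0,-16.3,-42,-9.2,0],[0.2,-0.28,0,-16.3,-42,-9.2,0],[0.3886,-0.5488,-0.0085,-16.3,-42,-9.2,0],[0.3886,-0.5488,-0.0085,-16.3,-42,-9.2,0]]]'; python3 -c "
from g import *
inw(); rel(w(.134,0,.031),rot(45)); rel(w(.20,0,.06),rot(45))"
```

```text
clock: 0.93
eef_pos: [0.3838, 0.1387, 0.2367]
tool_rot: [0.208, 0.9, -0.086, 0.373]
ft_force: [1.3, 0.2, -0.7]
grip_width: 0.0859
clk 0.93 tcp face/lat/h mm [423.8 122.2  66.7] toolz [ 0.707  0.003 -0.707] tooly [-0.005  1.     0.   ] F(w) [ 1.1  0.7 -0.7] grip 0.0859 q [ 0.87 -0.14 -0.65  0.81 -0.75  1.22]
clk 0.93 shift [ 0.2057 -0.2379 -0.0357] turn [ 0.   0.  -0.3]
clk 0.93 shift [ 0.1466 -0.2086 -0.0067] turn [ 0.   0.  -0.3]
```

```bash
python3 -m jog '[[[0.1466,-0.2086,-0.0067,0,0,0,0],[0.1466,-0.2086,-0.0067,0,0,0,0],[0.1466,-0.2086,-0.0067,0,0,0,0],[0.1466,-0.2086,-0.0067,0,0,0,0],[0.1466,-0.2086,-0.0067,0,0,0,0],[0.1466,-0.2086,-0.0067,0,0,0,0],[0.1466,-0.2086,-0.0067,0,0,0,0],[0.2057,-0.2379,-0.0357,0,0,0,0],[0.2057,-0.2379,-0.0357,0,0,0,0],[0.2057,-0.2379,-0.0357,0,0,0,0]]]'; python3 -c "
from g import *
inw()
m=bot.camera_model('wrist'); im=bot.camera('wrist')
for f,l,h in [(.138,0,0),(.131,0,.013),(.122,0,.0194)]: print(proj(m,w(f,l,h)))
import pickle;pickle.dump(m,open('m1.pkl','wb')); cv2.imwrite('pics/w1raw.png',im)
cv2.imwrite('pics/w1.png',im)"
```

```text
clock: 1.77
eef_pos: [0.5911, -0.1002, 0.1987]
tool_rot: [0.211, 0.9, -0.087, 0.371]
ft_force: [0.3, 0.1, -0.1]
grip_width: 0.0855
clk 1.77 tcp face/lat/h mm [132.1  -0.3  28.7] toolz [ 0.705 -0.001 -0.709] tooly [0.001 1.    0.   ] F(w) [ 0.2  0.2 -0.1] grip 0.0855 q [-0.02  0.07 -0.64  0.13 -0.31  0.32]
[323.32847719 207.6485071 ]
[323.40019907 241.55785083]
[323.38574056 262.67817658]
```

View pics/w1.png

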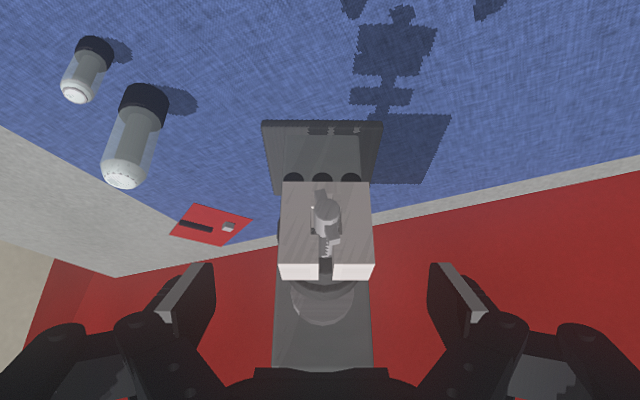

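The wrist picture is upside-down. It shows the bar end at about (327,208), the collar from x 280 to 375 with its slot at x 326, and the fingers astride it. Enlarging the pin.

```bash
python3 -c "
import cv2
im=cv2.imread('pics/w1raw.png')[175:285,265:390]
im=cv2.resize(im,None,fx=5,fy=5,interpolation=cv2.INTER_CUBIC); cv2.imwrite('pics/w1c.png',im)"
```

```text
(no output)
```

View pics/w1c.png

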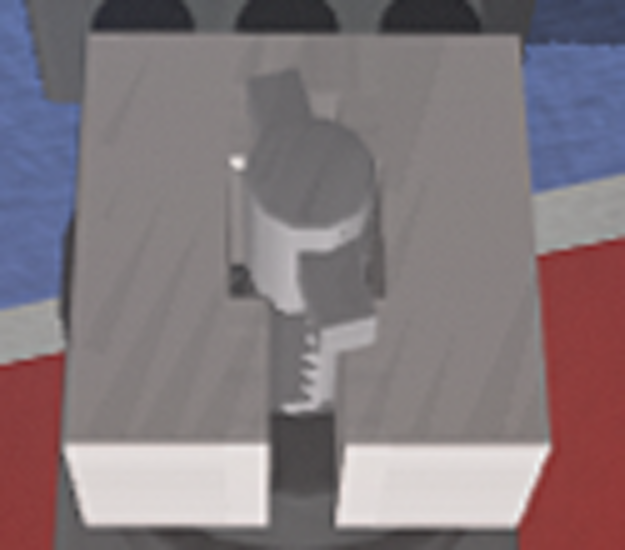

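```bash
python3 -c "
from g import *
import pickle
m=pickle.load(open('m1.pkl','rb'))
def onp(c,f):
    o,d=ray(m,(265+c[0]/5,175+c[1]/5)); n=frame().apply([1,0,0]); p=o+d*((w(f,0,0)-o)@n)/(d@n)
    v=frame().inv().apply(p-w(0,0,0)); return (v[1:]*1e3).round(1)
print('end',onp((311,172),.138),onp((247,172),.138),onp((377,172),.138),onp((311,118),.138),onp((311,227),.138))
for n,c in dict(up=(346,320),lo=(272,76),upL=(318,327),upR=(374,312),loL=(247,83),loR=(298,70)).items(): print(n,onp(c,.134))
for n,c in dict(botL=(88,33),botR=(525,33),topL=(63,442),topR=(550,442),slL=(270,442),slR=(338,442)).items(): print('collar',n,onp(c,.122))
"
```

```text
end [1.7 0.9] [-3.9  0.9] [7.4 0.9] [ 1.7 -4.6] [1.6 6.2]
up [ 4.6 13.1]
lo [ -1.7 -11.4]
upL [ 2.2 13.8]
upR [ 7.  12.4]
loL [ -4.  -10.6]
loR [  0.7 -12. ]
collar botL [-20.5 -23.9]
collar botR [ 23.8 -23.8]
collar topL [-20.5  19.7]
collar topR [23.2 19.8]
collar slL [-2.  19.7]
collar slR [ 4.1 19.7]
```

The pin leans about 15.5° towards +y. The wrist view puts the bar axis 1.6 mm to +y of my fit and 0.6 mm higher, so I'm updating the fit.

```bash
sed -i 's/^P=.*/P=[0.7642,-0.1836,-0.4586]; ZA=.1706/; s/,\.17\])/,ZA])/g' g.py; python3 -c "
from g import *
inw(); rel(w(.11,0,.045),rot(0)); rel(w(.11,0,-.005),rot(0))"
```

```text
clk 1.82 tcp face/lat/h mm [134.1  -1.8  28.2] toolz [ 0.704 -0.    -0.71 ] tooly [ 0.  1. -0.] F(w) [-1.1 -0.9 -0.7] grip 0.0853 q [-0.02  0.07 -0.64  0.13 -0.31  0.32]
clk 1.82 shift [ 0.0224 -0.0091  0.0168] turn [19.8 40.1  0. ]
clk 1.82 shift [ 0.0224 -0.0091 -0.0332] turn [19.8 40.1  0. ]
```

```bash
python3 -m jog '[[[0.01,-0.004,0.03,8,16,0,0],[0.0224,-0.0091,0.03,19.8,40.1,0,0],[0.0224,-0.0091,0.025,19.8,40.1,0,0],[0.0224,-0.0091,0.02,19.8,40.1,0,0],[0.0224,-0.0091,0.0168,19.8,40.1,0,0],[0.0224,-0.0091,0.0168,19.8,40.1,0,0],[0.0224,-0.0091,0.0168,19.8,40.1,0,0],[0.0224,-0.0091,0.0168,19.8,40.1,0,0]]]' >/dev/null; python3 -c "
from g import *
inw(); rel(w(.11,0,-.005),rot(0))"
```

```text
clk 2.48 tcp face/lat/h mm [108.7   1.3  43.4] toolz [-0.006 -0.    -1.   ] tooly [ 0.  1. -0.] F(w) [ 0.3 -0.5 -2.6] grip 0.0856 q [-0.17  0.5   0.33  1.4   0.    0.28]
clk 2.48 shift [-0.0017 -0.0006 -0.0484] turn [-0.1 -0.3  0. ]
```

```bash
python3 -m jog '[[[-0.0017,-0.0006,-0.02,-0.1,-0.3,0,0],[-0.0017,-0.0006,-0.0484,-0.1,-0.3,0,0],[-0.0017,-0.0006,-0.0484,-0.1,-0.3,0,60],[-0.0017,-0.0006,-0.0484,-0.1,-0.3,0,90],[-0.0017,-0.0006,-0.0484,-0.1,-0.3,0,100],[-0.0017,-0.0006,-0.0484,-0.1,-0.3,0,100],[-0.0017,-0.0006,-0.0484,-0.1,-0.3,0,100]]]' >/dev/null; python3 -c "
from g import *
inw(); rel(w(.11,0,-.005),rot(0))
im=bot.camera('wrist'); cv2.imwrite('pics/w2.png',cv2.resize(im[150:400,170:470],None,fx=2,fy=2))"
```

```text
clk 3.07 tcp face/lat/h mm [111.2   0.3   2. ] toolz [ 0.015  0.005 -1.   ] tooly [-0.001  1.     0.005] F(w) [0.2 0.8 0.6] grip 0.0521 q [-0.17  0.5   0.21  1.27  0.    0.28]
clk 3.07 shift [ 0.0009 -0.0008 -0.007 ] turn [ 0.1  0.9 -0. ]
```

View pics/w2.png

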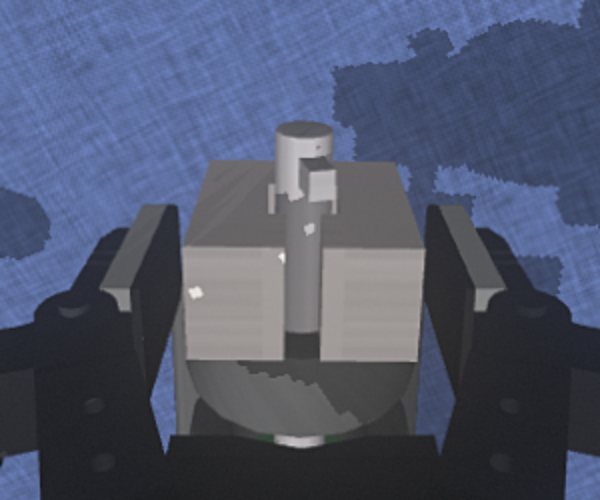

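```bash
python3 -m jog '[[[0,0,0,0,0,0,100],[0,0,0,0,0,0,100]]]' >/dev/null; python3 -c "
from g import *
inw(); rel(w(.11,0,-.005),rot(0))"
```

```text
clk 3.28 tcp face/lat/h mm [ 1.116e+02 -1.000e-01  2.000e-01] toolz [ 0.012  0.004 -1.   ] tooly [-0.     1.     0.004] F(w) [-0.3 -0.2 -0.4] grip 0.0519 q [-0.17  0.5   0.21  1.27  0.    0.28]
clk 3.28 shift [ 0.0015 -0.0007 -0.0052] turn [ 0.1  0.7 -0. ]
```

```bash
python3 -m jog '[[[0.001,-0.0005,-0.005,0.1,0.7,0,105],[0.001,-0.0005,-0.005,0.1,0.7,0,115],[0.001,-0.0005,-0.005,0.1,0.7,0,125],[0.001,-0.0005,-0.005,0.1,0.7,0,135],[0.001,-0.0005,-0.005,0.1,0.7,0,145],[0.001,-0.0005,-0.005,0.1,0.7,0,145]]]' >/dev/null; python3 -c "
from g import *
inw()"; python3 -m jog '[[[0,0,0,0,0,0,255],[0,0,0,0,0,0,255],[0,0,0,0,0,0,255]]]' >/dev/null; python3 -c "
from g import *
inw()"
```

```text
clk 3.78 tcp face/lat/h mm [ 1.109e+02 -1.000e-01 -6.000e+00] toolz [-0.002 -0.001 -1.   ] tooly [-0.     1.    -0.001] F(w) [-0.5  1.  -0.4] grip 0.0432 q [-0.18  0.52  0.22  1.27 -0.    0.28]
clk 4.03 tcp face/lat/h mm [110.9  -0.3  -5.7] toolz [-0.001 -0.001 -1.   ] tooly [-0.     1.    -0.001] F(w) [ 0.2  0.3 -0.8] grip 0.0431 q [-0.18  0.52  0.22  1.27 -0.    0.28]
```

```bash
python3 -m jog '[[[0,0,0.0013,0,0,0,255],[0,0,0.0026,0,0,0,255],[0,0,0.0026,0,0,0,255],[0,0,0.0026,0,0,0,255],[0,0,0.0026,0,0,0,255]]]' >/dev/null; python3 -c "
from g import *
inw()
o=bot.get_obs(); a=R.from_quat(o['tool_rot'])
# rotation about bar axis by -15.5 from present; collar centre now on axis; tcp vs axis -> shift
for psi in (8,15.5):
    q=frame()*R.from_euler('x',-psi,degrees=True)*frame().inv()
    v=np.array([0,0,-.0029]) # tcp rel axis
    print('turn',q.as_rotvec(degrees=True).round(2),'shift',(q.apply(v)-v).round(4))"
```

```text
clk 4.45 tcp face/lat/h mm [110.8  -0.2  -3. ] toolz [-0.001 -0.001 -1.   ] tooly [-0.     1.    -0.001] F(w) [-0.3 -0.4 -1. ] grip 0.0432 q [-0.18  0.52  0.22  1.28 -0.    0.28]
turn [-7.17  3.54 -0.  ] shift [-0.0002 -0.0004  0.    ]
turn [-13.9    6.86   0.  ] shift [-0.0003 -0.0007  0.0001]
```

```bash
python3 -m jog '[[[-0.0001,-0.0002,0,-3.5,1.7,0,255],[-0.0002,-0.0004,0,-7.2,3.5,0,255],[-0.0003,-0.0006,0,-10.5,5.2,0,255],[-0.0003,-0.0007,0.0001,-13.9,6.9,0,255],[-0.0003,-0.0007,0.0001,-13.9,6.9,0,255],[-0.0003,-0.0007,0.0001,-13.9,6.9,0,255],[-0.0003,-0.0007,0.0001,-13.9,6.9,0,255]]]' >/dev/null; python3 -c "
from g import *
inw()
im=bot.camera('wrist'); cv2.imwrite('pics/w3.png',cv2.resize(im[180:350,230:420],None,fx=3,fy=3,interpolation=2))"
```

```text
clk 5.03 tcp face/lat/h mm [110.8  -1.   -3.2] toolz [-0.002 -0.267 -0.964] tooly [-0.     0.964 -0.267] F(w) [ 0.7  0.7 -0.3] grip 0.0427 q [-0.06  0.6   0.33  1.41 -0.25  0.41]
```

View pics/w3.png

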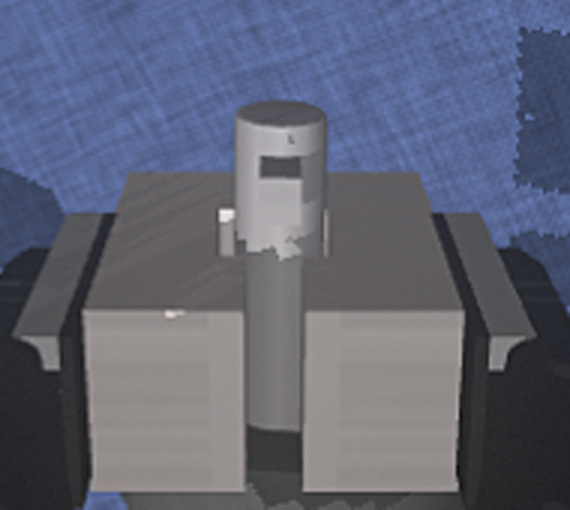

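The pin sits at the middle of the bar's image, so the angle is right. The collar is about 0.8 mm off to the −y side, so I'll nudge it and start sliding gently.

```bash
python3 -m jog '[[[0.0003,0.0007,-0.0002,0,0,0,255],[0.0003,0.0007,-0.0002,0,0,0,255],[-0.0015,0.0016,-0.0002,0,0,0,255],[-0.0033,0.0025,-0.0002,0,0,0,255],[-0.0051,0.0034,-0.0002,0,0,0,255],[-0.0069,0.0042,-0.0002,0,0,0,255]]]' >/dev/null; python3 -c "
from g import *
inw()";  python3 -m jog '[[[-0.0009,0.0004,0,0,0,0,255],[-0.0018,0.0009,0,0,0,0,255],[-0.0027,0.0013,0,0,0,0,255],[-0.0027,0.0013,0,0,0,0,255]]]' >/dev/null; python3 -c "
from g import *
inw()
im=bot.camera('wrist'); cv2.imwrite('pics/w4.png',cv2.resize(im[180:350,230:420],None,fx=3,fy=3,interpolation=2))"
```

```text
clk 5.58 tcp face/lat/h mm [119.2  -0.3  -3.1] toolz [-0.002 -0.268 -0.963] tooly [-0.     0.963 -0.268] F(w) [-0.1  0.9 -1. ] grip 0.0433 q [-0.05  0.59  0.31  1.41 -0.25  0.42]
clk 5.92 tcp face/lat/h mm [122.   -0.2  -3.1] toolz [-0.002 -0.268 -0.963] tooly [-0.001  0.963 -0.268] F(w) [ 0.  -0.  -0.1] grip 0.0433 q [-0.05  0.58  0.3   1.4  -0.25  0.42]
```

View pics/w4.png

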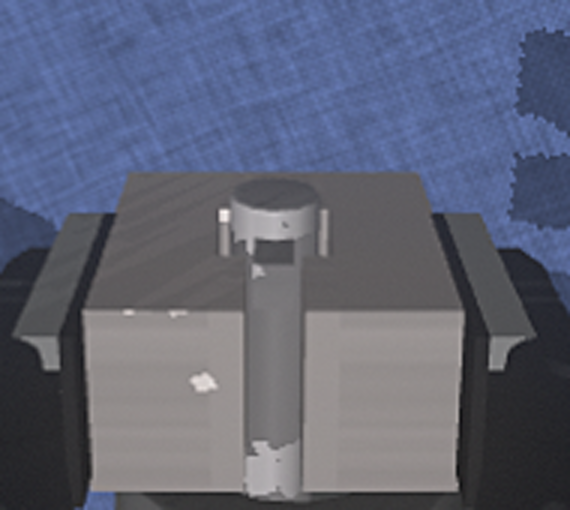

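The pin is in the slot, centred (bar at 275, bore at 274), with no force. I'll slide it on out.

```bash
python3 -m jog '[[[-0.0027,0.0013,0,0,0,0,255],[-0.0054,0.0027,0,0,0,0,255],[-0.0081,0.004,0,0,0,0,255],[-0.0108,0.0053,0,0,0,0,255],[-0.0135,0.0066,0,0,0,0,255],[-0.0135,0.0066,0,0,0,0,255]]]' >/dev/null; python3 -c "
from g import *
inw()"; python3 -m jog '[[[-0.0036,0.0018,0,0,0,0,255],[-0.0072,0.0035,0,0,0,0,255],[-0.0108,0.0053,0,0,0,0,255],[-0.0144,0.007,0,0,0,0,255],[-0.018,0.0088,0,0,0,0,255],[-0.0235,0.0116,0,0,0,0,255],[-0.0325,0.016,0,0,0,0,255],[-0.046,0.0225,0,0,0,0,255],[-0.064,0.0315,0,0,0,0,255],[-0.064,0.0315,0,0,0,0,255]]]' >/dev/null; python3 -c "
from g import *
inw()
# tray: fit yaw
c=np.array([[.701,.305],[.716,.137],[.423,.107],[.407,.272]]); print('tray c',c.mean(0), np.degrees(np.arctan2(*(c[1]-c[2]+c[0]-c[3])[::-1])))
rel(np.array([.45,.19,.12]),rot(0))"
```

```text
clk 6.47 tcp face/lat/h mm [137.6  -0.3  -3.1] toolz [-0.002 -0.268 -0.963] tooly [-0.001  0.963 -0.268] F(w) [-0.8 -1.3 -1.7] grip 0.043 q [-0.04  0.55  0.25  1.39 -0.25  0.43]
clk 7.3 tcp face/lat/h mm [211.9  -0.8  -3.2] toolz [-0.005 -0.269 -0.963] tooly [-0.003  0.963 -0.269] F(w) [-0.4 -0.6 -1.5] grip 0.0432 q [ 0.01  0.42  0.05  1.32 -0.24  0.48]
tray c [0.56175 0.20525] 6.125842654205621
clk 7.3 shift [-0.07    0.2539 -0.0474] turn [13.8 -7.2 -0.1]
```

```bash
cat >> g.py <<'E'
TC=np.array([.562,.205]); TY=np.radians(6)
def tr(x,y,z): return np.r_[TC+[x*np.cos(TY)-y*np.sin(TY),x*np.sin(TY)+y*np.cos(TY)],z]
def trot(lean,flip=False,yaw=0):
    b=R.from_matrix(np.diag([-1,1,-1.]))
    if flip: b=b*R.from_euler("z",180,degrees=True)
    return R.from_euler("z",TY+np.radians(yaw))*R.from_euler("y",-lean,degrees=True)*b
E
python3 -c "
from g import *
print(tr(.095,0,.1)); rel(tr(.095,0,.1),trot(0))"
```

```text
[0.65647958 0.2149302  0.1       ]
clk 7.3 shift [ 0.1364  0.2788 -0.0674] turn [15.5 -3.1 32. ]
```

```bash
python3 -m jog '[[[0.01,0.04,0,3,-0.6,6.4,255],[0.03,0.08,-0.01,6,-1.2,12.8,255],[0.05,0.12,-0.02,9,-1.8,19,255],[0.075,0.16,-0.03,12.4,-2.5,25.6,255],[0.1,0.2,-0.045,15.5,-3.1,32,255],[0.12,0.24,-0.055,15.5,-3.1,32,255],[0.1364,0.2788,-0.0674,15.5,-3.1,32,255],[0.1364,0.2788,-0.0674,15.5,-3.1,32,255],[0.1364,0.2788,-0.0674,15.5,-3.1,32,255],[0.1364,0.2788,-0.0674,15.5,-3.1,32,255]]]'; python3 -c "
from g import *
rel(tr(.095,0,.026),trot(0)); 
"
```

```text
clock: 8.13
eef_pos: [0.6593, 0.2152, 0.0981]
tool_rot: [-0.053, 0.999, -0.0, 0.001]
ft_force: [-0.5, -0.5, -1.2]
grip_width: 0.0434
clk 8.13 shift [-0.0029 -0.0002 -0.0721] turn [ 0.   0.1 -0.1]
```

```bash
python3 -m jog '[[[-0.001,0,-0.035,0,0,0,255],[-0.0015,0,-0.06,0,0,0,255],[-0.0015,0,-0.068,0,0,0,255],[-0.0015,0,-0.071,0,0,0,255],[-0.0015,0,-0.072,0,0,0,255],[-0.0015,0,-0.073,0,0,0,255],[-0.0015,0,-0.073,0,0,0,255]]]'
```

```text
clock: 8.72
eef_pos: [0.6599, 0.2136, 0.0293]
tool_rot: [-0.051, 0.999, 0.001, 0.003]
ft_force: [-0.7, -0.4, -1.7]
grip_width: 0.0432
```

```bash
python3 -m jog '[[[0,0,-0.0005,0,0,0,255],[0,0,-0.001,0,0,0,255],[0,0,-0.001,0,0,0,255]]]'
```

```text
clock: 8.97
eef_pos: [0.6588, 0.2137, 0.0268]
tool_rot: [-0.052, 0.999, 0.001, 0.002]
ft_force: [0.2, 0.3, -1.6]
grip_width: 0.0434
```

```bash
python3 -m jog '[[[0,0,-0.001,0,0,0,255],[0,0,-0.002,0,0,0,255],[0,0,-0.002,0,0,0,255]]]'; python3 -m jog '[[[0,0,-0.0007,0,0,0,255],[0,0,-0.0007,0,0,0,255]]]'
```

```text
clock: 9.22
eef_pos: [0.6586, 0.2137, 0.0243]
tool_rot: [-0.052, 0.999, 0.001, 0.002]
ft_force: [0.6, 0.3, 0.5]
grip_width: 0.0431
clock: 9.38
eef_pos: [0.6586, 0.2138, 0.0242]
tool_rot: [-0.052, 0.999, 0.001, 0.002]
ft_force: [-1.8, -1.2, 4.3]
grip_width: 0.0434
```

```bash
python3 -m jog '[[[0,0,0.0,0,0,0,100],[0,0,0,0,0,0,0],[0,0,0,0,0,0,0],[0,0,0.002,0,0,0,0],[0,0,0.02,0,0,0,0],[-0.01,-0.02,0.06,0,0,0,0],[-0.04,-0.04,0.1,0,0,0,0],[-0.08,-0.06,0.14,0,0,0,0],[-0.1,-0.08,0.16,0,0,0,0]]]'; python3 -c "
from g import *
rel(w(.14,0,.07),rot(38)); rel(w(.0724,0,-.014),rot(38)); rel(w(.20,0,.08),rot(38))
im=bot.camera('top'); cv2.imwrite('pics/t2.png',im)"
```

```text
clock: 10.13
eef_pos: [0.5742, 0.146, 0.1679]
tool_rot: [-0.052, 0.999, 0.001, 0.002]
ft_force: [0.3, 0.2, 0.8]
grip_width: 0.0847
clk 10.13 shift [ 0.0106 -0.2411  0.0727] turn [ -6.8 -37.6 -31.1]
clk 10.13 shift [ 0.0713 -0.271  -0.0113] turn [ -6.8 -37.6 -31.1]
clk 10.13 shift [-0.0432 -0.2145  0.0827] turn [ -6.8 -37.6 -31.1]
```

```bash
python3 -m jog '[[[-0.03,-0.03,0.05,-1.4,-7.5,-6.2,0],[-0.03,-0.06,0.0666,-2.8,-15,-12.4,0],[-0.03,-0.1,0.0666,-4,-22.5,-18.6,0],[-0.03,-0.14,0.0666,-5.4,-30,-24.9,0],[-0.03,-0.18,0.0666,-6.8,-37.6,-31.1,0],[-0.0276,-0.2025,0.0666,-6.8,-37.6,-31.1,0],[-0.0276,-0.2025,0.0666,-6.8,-37.6,-31.1,0],[-0.0276,-0.2025,0.0666,-6.8,-37.6,-31.1,0],[-0.0276,-0.2025,0.0666,-6.8,-37.6,-31.1,0],[-0.0276,-0.2025,0.0666,-6.8,-37.6,-31.1,0]]]'; python3 -c "
from g import *
inw(); rel(w(.13,0,.06),rot(38)); rel(w(.0724,0,-.014),rot(38))"
```

```text
clock: 11.02
eef_pos: [0.5484, -0.0558, 0.2342]
tool_rot: [0.215, 0.921, -0.073, 0.317]
ft_force: [1.0, -0.4, -0.3]
grip_width: 0.0858
clk 11.02 tcp face/lat/h mm [190.1  19.1  63.6] toolz [ 0.615  0.002 -0.789] tooly [-0.001  1.     0.001] F(w) [ 1.1  0.1 -0.3] grip 0.0858 q [ 0.06 -0.03 -0.54  0.47 -0.31  0.42]
clk 11.02 shift [ 0.0454 -0.0437 -0.0036] turn [-0.1 -0.  -0.1]
clk 11.02 shift [ 0.097  -0.0692 -0.0776] turn [-0.1 -0.  -0.1]
```

```bash
python3 -m jog '[[[0.02,-0.0437,-0.0036,0,0,0,0],[0.0454,-0.0437,-0.0036,0,0,0,0],[0.0454,-0.0437,-0.0036,0,0,0,0],[0.0454,-0.0437,-0.0036,0,0,0,0]]]' >/dev/null; python3 -c "
from g import *
inw(); rel(w(.0724,0,-.014),rot(38))
m=bot.camera_model('wrist');im=bot.camera('wrist')
cv2.imwrite('pics/w5.png',im[100:400,120:520])
for f,l,h in [(.138,0,0),(.085,.027,-.011),(.085,-.027,-.011)]: print(proj(m,w(f,l,h))-[120,100])"
```

```text
clk 11.35 tcp face/lat/h mm [128.3  -0.2  59.7] toolz [ 0.615  0.    -0.789] tooly [0.001 1.    0.001] F(w) [-0.6 -0.3 -0.3] grip 0.0859 q [-0.05  0.06 -0.46  0.43 -0.25  0.33]
clk 11.35 shift [ 0.0502 -0.0246 -0.0737] turn [-0.1 -0.   0. ]
[202.58437901  53.97300392]
[245.53402085 100.70175343]
[159.10793687 100.90421969]
```

View pics/w5.png

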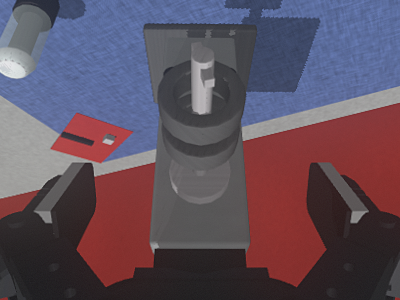

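```bash
python3 -m jog '[[[0.012,-0.006,-0.018,0,0,0,0],[0.025,-0.0123,-0.037,0,0,0,0],[0.0375,-0.0185,-0.055,0,0,0,0],[0.0502,-0.0246,-0.0737,0,0,0,0],[0.0502,-0.0246,-0.0737,0,0,0,0],[0.0502,-0.0246,-0.0737,0,0,0,0]]]' >/dev/null; python3 -c "
from g import *
inw(); rel(w(.0724,0,-.014),rot(38))"; python3 -m jog '[[[0,0,0,0,0,0,50],[0,0,0,0,0,0,70],[0,0,0,0,0,0,80],[0,0,0,0,0,0,90],[0,0,0,0,0,0,100],[0,0,0,0,0,0,110]]]' ; python3 -c "
from g import *
inw()"
```

```text
clk 11.9 tcp face/lat/h mm [ 75.9  -0.7 -16.5] toolz [ 0.612 -0.001 -0.791] tooly [ 0.     1.    -0.001] F(w) [-0.3  1.  -0. ] grip 0.0855 q [-0.09  0.25 -0.46  0.24 -0.22  0.3 ]
clk 11.9 shift [ 0.0035 -0.0009  0.0025] turn [-0.1 -0.3  0. ]
clock: 12.4
eef_pos: [0.6434, -0.1246, 0.1578]
tool_rot: [0.216, 0.92, -0.074, 0.318]
ft_force: [-3.8, 2.1, 7.1]
grip_width: 0.0523
clk 12.4 tcp face/lat/h mm [ 74.5  -0.6 -12.8] toolz [ 0.617  0.001 -0.787] tooly [0.001 1.    0.002] F(w) [-4.3  0.2  7.1] grip 0.0523 q [-0.09  0.24 -0.46  0.23 -0.22  0.3 ]
```

```bash
python3 -m jog '[[[0,0,0,0,0,0,255],[0,0,0,0,0,0,255],[0,0,0.003,0,0,0,255],[0,0,0.006,0,0,0,255],[0,0,0.009,0,0,0,255],[0,0,0.011,0,0,0,255],[0,0,0.011,0,0,0,255],[0,0,0.011,0,0,0,255]]]' ; python3 -c "
from g import *
inw()
im=bot.camera('wrist'); cv2.imwrite('pics/w6.png',cv2.resize(im[110:360,200:450],None,fx=2.2,fy=2.2,interpolation=2))"
```

```text
clock: 13.07
eef_pos: [0.6428, -0.1249, 0.1667]
tool_rot: [0.216, 0.921, -0.074, 0.316]
ft_force: [0.6, 0.1, -1.7]
grip_width: 0.0522
clk 13.07 tcp face/lat/h mm [74.9 -1.1 -3.9] toolz [ 0.614 -0.    -0.789] tooly [0.001 1.    0.001] F(w) [ 0.5  0.4 -1.7] grip 0.0522 q [-0.09  0.23 -0.45  0.26 -0.22  0.3 ]
```

View pics/w6.png

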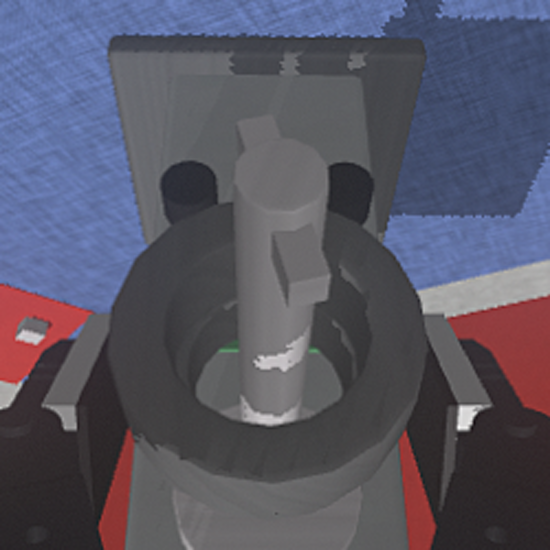

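```bash
python3 -c "
from g import *
m=bot.camera_model('wrist')
pp=lambda f,l,h:((proj(m,w(f,l,h))-[200,110])*2.2).round(0)
print('end',pp(.138,0,0),'axis@ring',pp(.085,0,0))
for h in (-.003,0,.003):
  print(h,[pp(.085,l,h+k).tolist() for l,k in((0,.017),(0,-.017),(0,.027),(0,-.027),(-.027,0),(.027,0))])"
```

```text
end [281. 170.] axis@ring [277. 362.]
-0.003 [[278.0, 440.0], [276.0, 264.0], [278.0, 502.0], [275.0, 221.0], [124.0, 346.0], [430.0, 345.0]]
0 [[278.0, 458.0], [276.0, 278.0], [278.0, 522.0], [276.0, 233.0], [122.0, 362.0], [432.0, 361.0]]
0.003 [[278.0, 477.0], [276.0, 292.0], [279.0, 542.0], [276.0, 246.0], [120.0, 378.0], [434.0, 377.0]]
```

```bash
python3 -m jog '[[[0.0006,0.0012,0.003,0,0,0,255],[0.0006,0.0012,0.003,0,0,0,255],[0.0006,0.0012,0.003,0,0,0,255]]]' >/dev/null; python3 -c "
from g import *
inw()
m=bot.camera_model('wrist');im=bot.camera('wrist');cv2.imwrite('pics/w7.png',cv2.resize(im[110:360,200:450],None,fx=2.2,fy=2.2,interpolation=2))
pp=lambda f,l,h:((proj(m,w(f,l,h))-[200,110])*2.2).round(0)
print('end',pp(.138,0,0),'axis@ring',pp(.085,0,0),pp(.088,0,0))
g=cv2.imread('pics/w7.png',0)
print('row340',g[340,90:450:6]); print('row430 col260',g[380:520:5,260])
"
```

```text
clk 13.37 tcp face/lat/h mm [74.7  0.5 -0.7] toolz [ 0.615 -0.    -0.789] tooly [0.001 1.    0.001] F(w) [-0.7  0.1 -1.1] grip 0.0523 q [-0.09  0.23 -0.44  0.27 -0.22  0.3 ]
end [268. 147.] axis@ring [268. 343.] [268. 335.]
row340 [ 97  96  96  51  66  67  65  65  65  65  64  64  63  55  60  61  60  64
  65  63 106 119 121 120  96 105 111 117 118 118 131 197 174 163 106 113
 114 117  59  61  59  57  56  70  57  56  55  66  69  68  67  68  67  66
  67  66  58 100  97  97]
row430 col260 [121 119 120 120 132 194 191 192 203  69  63  66  65  66  69  67  70  70
  72  69  77 106 102 105 106 103 103 100]
```

Ring centre now sits at the projected axis, about (267,343). Sliding it out.

```bash
python3 -m jog '[[[-0.007,0.0035,0,0,0,0,255],[-0.014,0.007,0,0,0,0,255],[-0.021,0.0105,0,0,0,0,255],[-0.028,0.014,0,0,0,0,255],[-0.033,0.0163,0,0,0,0,255],[-0.037,0.0183,0,0,0,0,255],[-0.041,0.0203,0,0,0,0,255],[-0.045,0.0222,0,0,0,0,255],[-0.045,0.0222,0,0,0,0,255]]]' >/dev/null; python3 -c "
from g import *
inw()
m=bot.camera_model('wrist');im=bot.camera('wrist')
pp=lambda f,l,h:((proj(m,w(f,l,h))-[200,110])*2.2).round(0)
print('axis@ring front',pp(.136,0,0),pp(.138,0,0))
cv2.imwrite('pics/w8.png',im)"
```

```text
clk 14.17 tcp face/lat/h mm [126.    0.2  -1.1] toolz [ 0.614 -0.    -0.789] tooly [0.001 1.    0.   ] F(w) [ 0.2 -1.  -2.4] grip 0.0526 q [-0.05  0.14 -0.55  0.26 -0.25  0.33]
axis@ring front [269. 345.] [269. 340.]
```

```bash
python3 -m jog '[[[-0.0045,0.0022,0,0,0,0,255],[-0.009,0.0044,0,0,0,0,255],[-0.0135,0.0066,0,0,0,0,255],[-0.018,0.0088,0,0,0,0,255],[-0.024,0.0118,0,0,0,0,255],[-0.031,0.0153,0,0,0,0,255],[-0.05,0.0246,0.01,0,0,0,255],[-0.08,0.04,0.03,0,0,0,255],[-0.11,0.06,0.05,0,0,0,255],[-0.11,0.06,0.05,0,0,0,255]]]' >/dev/null; python3 -c "
from g import *
inw(); o=bot.get_obs();a=R.from_quat(o['tool_rot'])
# roll about tool z by -180 in steps of 60
for r in (-60,-65):
  q=a*R.from_euler('z',r,degrees=True)*a.inv();print(r,q.as_rotvec(degrees=True).round(1))
rel(tr(.02,0,.1),trot(52,True))"
```

```text
clk 15.05 tcp face/lat/h mm [253.7   6.   51.9] toolz [ 0.616  0.003 -0.788] tooly [-0.002  1.     0.003] F(w) [ 0.3  0.1 -0.8] grip 0.0523 q [ 0.12 -0.15 -0.67  0.47 -0.34  0.48]
-60 [-33.2  16.2  47.3]
-65 [-36.   17.5  51.2]
clk 15.05 shift [ 0.0964  0.2464 -0.1225] turn [ 111.8  -19.7 -108.9]
```

```bash
python3 -m jog '[[[0,0.02,0,-3.6,1.75,5.1,255],[0,0.04,0,-7.2,3.5,10.2,255],[0,0.06,0,-10.8,5.2,15.4,255],[0,0.08,0,-14.4,7,20.5,255],[0,0.1,0,-18,8.8,25.6,255],[0,0.12,0,-21.6,10.5,30.7,255],[0,0.14,0,-25.2,12.2,35.8,255],[0,0.14,0,-28.8,14,41,255],[0,0.14,0,-32.4,15.7,46.1,255],[0,0.14,0,-36,17.5,51.2,255]]]' >/dev/null; python3 -c "
from g import *
inw()
rel(tr(.02,0,.1),trot(52,True))"
```

```text
clk 15.88 tcp face/lat/h mm [312.8 131.5  48.7] toolz [ 0.618  0.001 -0.786] tooly [-0.715  0.418 -0.561] F(w) [-0.1 -0.7 -1.2] grip 0.0518 q [ 0.51 -0.03 -0.55  0.62 -0.53 -0.29]
clk 15.88 shift [ 0.0938  0.1078 -0.1193] turn [-88.9   6.  106.8]
```

```bash
python3 -m jog '[[[0.01,0.01,0,-4.4,0.3,5.3,255],[0.02,0.02,0,-8.9,0.6,10.7,255],[0.03,0.03,0,-13.3,0.9,16,255],[0.04,0.04,0,-17.8,1.2,21.4,255],[0.05,0.05,0,-22.2,1.5,26.7,255],[0.06,0.06,0,-26.7,1.8,32,255],[0.07,0.07,0,-31.1,2.1,37.4,255],[0.08,0.08,0,-35.6,2.4,42.7,255],[0.09,0.1,0,-40,2.7,48,255],[0.09,0.1,0,-44.5,3,53.4,255]]]' >/dev/null; python3 -c "
from g import *
inw()
rel(tr(.02,0,.1),trot(52,True))"
```

```text
clk 16.72 tcp face/lat/h mm [275.6 264.3  49.8] toolz [ 0.77   0.168 -0.616] tooly [-0.376 -0.66  -0.65 ] F(w) [ 0.3  1.1 -1.1] grip 0.0524 q [ 0.63  0.14 -0.56  0.18 -0.65 -1.54]
clk 16.72 shift [ 0.0016  0.0051 -0.1204] turn [-44.7   3.1  53.2]
```

```bash
python3 -m jog '[[[0,0,0,-4.5,0.3,5.3,255],[0,0,0,-8.9,0.6,10.6,255],[0,0,-0.01,-13.4,0.9,16,255],[0,0,-0.02,-17.9,1.2,21.3,255],[0,0,-0.03,-22.4,1.5,26.6,255],[0,0.005,-0.04,-26.8,1.9,31.9,255],[0.0016,0.005,-0.05,-31.3,2.2,37.2,255],[0.0016,0.005,-0.06,-35.8,2.5,42.6,255],[0.0016,0.005,-0.07,-40.2,2.8,47.9,255],[0.0016,0.005,-0.07,-44.7,3.1,53.2,255]]]' >/dev/null; python3 -m jog '[[[0,0,0,0,0,0,255],[0,0,0,0,0,0,255]]]'; python3 -c "
from g import *
inw()
rel(tr(.02,0,.03),trot(52,True))
im=bot.camera('side'); cv2.imwrite('pics/s3.png',cv2.resize(im[90:250,200:420],None,fx=3,fy=3,interpolation=2))"
```

```text
clock: 17.72
eef_pos: [0.5801, 0.2031, 0.1498]
tool_rot: [0.897, 0.042, 0.439, -0.022]
ft_force: [-0.1, -0.4, -1.6]
grip_width: 0.0524
clk 17.72 tcp face/lat/h mm [276.3 265.3 -20.8] toolz [ 0.671  0.417 -0.613] tooly [ 0.526 -0.851 -0.004] F(w) [ 0.1 -0.4 -1.6] grip 0.0524 q [ 0.48  0.2  -0.81 -0.32 -0.3  -2.9 ]
clk 17.72 shift [ 0.0018  0.004  -0.1198] turn [-0.2  0.2  0.6]
```

```bash
python3 -m jog '[[[0.001,0.002,-0.035,0,0,0.3,255],[0.0018,0.004,-0.07,-0.2,0.2,0.6,255],[0.0018,0.004,-0.1,-0.2,0.2,0.6,255],[0.0018,0.004,-0.118,-0.2,0.2,0.6,255],[0.0018,0.004,-0.125,-0.2,0.2,0.6,255],[0.0018,0.004,-0.125,-0.2,0.2,0.6,255],[0.0018,0.004,-0.125,-0.2,0.2,0.6,255]]]' ;python3 -m jog '[[[0,0,-0.0015,0,0,0,255],[0,0,-0.003,0,0,0,255],[0,0,-0.003,0,0,0,255]]]'
```

```text
clock: 18.35
eef_pos: [0.5823, 0.2081, 0.0251]
tool_rot: [0.897, 0.049, 0.438, -0.023]
ft_force: [0.5, 0.3, -0.6]
grip_width: 0.0525
clock: 18.6
eef_pos: [0.5826, 0.208, 0.0233]
tool_rot: [0.897, 0.049, 0.439, -0.024]
ft_force: [-0.4, 0.8, -1.2]
grip_width: 0.0524
```

```bash
for i in 1 2; do python3 -m jog '[[[0,0,-0.0015,0,0,0,255],[0,0,-0.0025,0,0,0,255],[0,0,-0.0025,0,0,0,255]]]' | grep -E "eef|force"; done
```

```text
eef_pos: [0.5818, 0.2076, 0.0194]
ft_force: [0.1, 0.3, -1.7]
eef_pos: [0.5816, 0.2075, 0.0163]
ft_force: [0.2, 0.4, -1.1]
```

```bash
for i in 1 2 3; do python3 -m jog '[[[0,0,-0.001,0,0,0,255],[0,0,-0.001,0,0,0,255]]]' | grep -E "eef|force"; done
```

```text
eef_pos: [0.5817, 0.2075, 0.0153]
ft_force: [0.4, 0.0, -1.4]
eef_pos: [0.5819, 0.2076, 0.0147]
ft_force: [0.5, -0.4, 0.4]
eef_pos: [0.582, 0.2076, 0.0146]
ft_force: [-3.2, -1.1, 6.2]
```

```bash
python3 -m jog '[[[0,0,0.0005,0,0,0,120],[0,0,0.0005,0,0,0,80],[0,0,0.0005,0,0,0,0],[0,0,0.0005,0,0,0,0],[-0.002,0,0.003,0,0,0,0],[-0.015,-0.0015,0.012,0,0,0,0],[-0.035,-0.0035,0.028,0,0,0,0],[-0.055,-0.0055,0.05,0,0,0,0],[-0.065,-0.0065,0.08,0,0,0,0],[-0.065,-0.0065,0.115,0,0,0,0]]]'; python3 -c "
from g import *
inw()
ims=bot.camera('side'); cv2.imwrite('pics/s4.png',ims); imt=bot.camera('top'); cv2.imwrite('pics/t4.png',imt)
wr=bot.camera('wrist'); cv2.imwrite('pics/w9.png',wr)
ms,mt=bot.camera_model('side'),bot.camera_model('top')
print(proj(ms,tr(.02,0,.025)),proj(mt,tr(.02,0,.025)))
print(rot(38).as_quat())
o=bot.get_obs();a=R.from_quat(o['tool_rot']);
for r in (60,): print((a*R.from_euler('z',r,degrees=True)*a.inv()).as_rotvec(degrees=True).round(1))
"
```

```text
clock: 20.43
eef_pos: [0.5123, 0.1993, 0.1255]
tool_rot: [0.899, 0.051, 0.433, -0.021]
ft_force: [0.6, 1.0, -0.5]
grip_width: 0.0861
clk 20.43 tcp face/lat/h mm [335.4 231.8 -45.1] toolz [ 0.661  0.418 -0.623] tooly [ 0.538 -0.843  0.006] F(w) [ 0.1  1.1 -0.5] grip 0.0861 q [ 0.55  0.17 -0.96 -0.4  -0.35 -2.86]
[308.66207369 188.34054549] [205.39148661 217.02274253]
[ 0.2149125   0.92077033 -0.07400031  0.31704665]
[ 47.3   5.3 -36.5]
```

```bash
python3 -c "
from g import *
ms,mt=bot.camera_model('side'),bot.camera_model('top')
t=np.linspace(0,6.28,90)
for f in (.034,.038,.042):
    q=np.array([w(f+d,.027*np.cos(a),-.011+.027*np.sin(a)) for d in(-.01,.01) for a in t])
    a=np.array([proj(ms,x) for x in q]); b=np.array([proj(mt,x) for x in q])
    print(f,'s1',((a.min(0)-[315,155])*5).round(),((a.max(0)-[315,155])*5).round(),'t1',((b.min(0)-[310,130])*5).round(),((b.max(0)-[310,130])*5).round())
rel(w(.25,.1,.09),rot(38)); inw()"
```

```text
0.034 s1 [302. 222.] [383. 375.] t1 [205.  71.] [351. 184.]
0.038 s1 [291. 220.] [373. 373.] t1 [201.  80.] [347. 193.]
0.042 s1 [280. 219.] [362. 371.] t1 [197.  89.] [343. 202.]
clk 20.58 shift [ 0.0118 -0.1593  0.1261] turn [-112.3   19.7  108.5]
clk 20.58 tcp face/lat/h mm [331.1 237.6 -36.1] toolz [ 0.668  0.428 -0.608] tooly [ 0.538 -0.843 -0.003] F(w) [ 0.1  0.4 -0.1] grip 0.0855 q [ 0.55  0.16 -0.95 -0.41 -0.35 -2.86]
```

```bash
python3 -m jog '[[[0,0,0.02,4.7,0.5,-3.7,0],[0,-0.01,0.04,9.5,1.1,-7.3,0],[0,-0.02,0.06,14.2,1.6,-11,0],[0,-0.04,0.08,18.9,2.1,-14.6,0],[0,-0.06,0.1,23.6,2.6,-18.2,0],[0,-0.08,0.11,28.4,3.2,-21.9,0],[0,-0.1,0.12,33.1,3.7,-25.6,0],[0,-0.12,0.12,37.8,4.2,-29.2,0],[0,-0.12,0.12,42.6,4.8,-32.9,0],[0,-0.12,0.12,47.3,5.3,-36.5,0]]]' >/dev/null; python3 -c "
from g import *
inw()
rel(w(.2,0,.08),rot(38))"
```

```text
clk 21.42 tcp face/lat/h mm [278.4 126.1  76.5] toolz [ 0.661  0.429 -0.616] tooly [-0.183 -0.704 -0.686] F(w) [ 0.2 -0.2  0. ] grip 0.0855 q [ 0.18 -0.22 -0.87  0.01 -0.05 -2.04]
clk 21.42 shift [ 0.0145 -0.1478  0.0035] turn [  92.7   -6.6 -110.3]
```

```bash
python3 -m jog '[[[0,-0.02,0,4.6,-0.3,-5.5,0],[0,-0.04,0,9.3,-0.7,-11,0],[0,-0.06,0,13.9,-1,-16.5,0],[0,-0.08,0,18.5,-1.3,-22,0],[0,-0.1,0,23.2,-1.6,-27.6,0],[0,-0.12,0,27.8,-2,-33,0],[0,-0.13,0,32.5,-2.3,-38.6,0],[0,-0.14,0,37.1,-2.6,-44.1,0],[0,-0.14,0,41.7,-3,-49.6,0],[0,-0.14,0,46.4,-3.3,-55.1,0]]]' >/dev/null; python3 -c "
from g import *
inw()
rel(w(.16,0,.07),rot(38))"
```

```text
clk 22.25 tcp face/lat/h mm [217.4   1.   75.5] toolz [ 0.773  0.163 -0.612] tooly [-0.627  0.34  -0.701] F(w) [ 1.  -0.9  0.1] grip 0.0856 q [-0.01 -0.21 -0.87  0.02 -0.19 -0.94]
clk 22.25 shift [ 0.051  -0.0263 -0.0055] turn [ 46.8  -3.5 -55.5]
```

```bash
python3 -m jog '[[[0,0,0,4.7,-0.4,-5.6,0],[0,0,0,9.4,-0.7,-11.1,0],[0,0,0,14,-1,-16.7,0],[0.01,-0.005,0,18.7,-1.4,-22.2,0],[0.02,-0.01,0,23.4,-1.8,-27.8,0],[0.03,-0.015,-0.002,28,-2.1,-33.3,0],[0.04,-0.02,-0.005,32.7,-2.4,-38.8,0],[0.051,-0.0263,-0.0055,37.4,-2.8,-44.4,0],[0.051,-0.0263,-0.0055,42.1,-3.2,-50,0],[0.051,-0.0263,-0.0055,46.8,-3.5,-55.5,0]]]' >/dev/null;python3 -m jog '[[[0.018,-0.009,-0.01,0,0,0,0],[0.018,-0.009,-0.01,0,0,0,0],[0.018,-0.009,-0.01,0,0,0,0]]]' >/dev/null; python3 -c "
from g import *
inw()
import pickle
m=bot.camera_model('wrist');wr=bot.camera('wrist');s=bot.camera('side');t=bot.camera('top')
pickle.dump(m,open('m2.pkl','wb'))
def cr(im,x,y,ww,hh,f): return cv2.resize(im[y:y+hh,x:x+ww],None,fx=f,fy=f,interpolation=2)
C=np.zeros((600,800,3),np.uint8)
a=cr(wr,220,120,200,150,2); C[:300,:400]=a
C[:300,400:]=cr(s,325,185,100,75,4)
C[300:,:400]=np.clip(cr(s,240,165,133,100,3)[:300,:400].astype(float)[:, :400]*2,0,255)[:300,:399].astype(np.uint8) if False else 0
b=cr(s,240,160,132,75,3); b=np.clip(b.astype(float)*2.5,0,255).astype(np.uint8); C[300:300+b.shape[0],:b.shape[1]]=b
d=cr(t,160,150,100,150,2); d=np.clip(d.astype(float)*2.5,0,255).astype(np.uint8); C[300:600,420:620]=d
cv2.imwrite('pics/comp.png',C)
for f in (.038,.042,.046,.05): print(f,[((proj(m,w(f+.01,l,-.011+k))-[220,120])*2).round().tolist() for l,k in((0,.027),(0,-.027),(-.027,0),(.027,0),(0,.017))])
print('end',(proj(m,w(.138,0,0))-[220,120])*2)
"
```

```text
clk 23.33 tcp face/lat/h mm [139.8   0.6  59.5] toolz [ 0.62  -0.004 -0.785] tooly [-0.016  1.    -0.018] F(w) [ 0.2  0.2 -0.2] grip 0.0851 q [-0.03  0.04 -0.48  0.42 -0.27  0.32]
0.038 [[201.0, 307.0], [203.0, 179.0], [128.0, 237.0], [276.0, 241.0], [201.0, 281.0]]
0.042 [[201.0, 302.0], [203.0, 173.0], [128.0, 232.0], [277.0, 235.0], [201.0, 276.0]]
0.046 [[201.0, 297.0], [203.0, 167.0], [127.0, 226.0], [278.0, 230.0], [201.0, 270.0]]
0.05 [[201.0, 292.0], [204.0, 160.0], [126.0, 220.0], [279.0, 224.0], [202.0, 265.0]]
end [206.56687642  99.00501893]
```

View pics/comp.png

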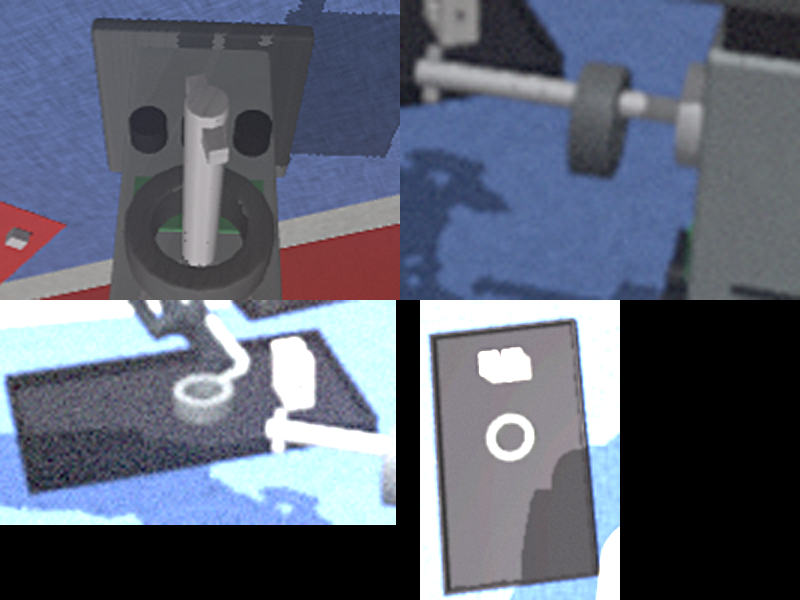

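The composite shows core A flat in the tray (top view, pixel 205,219) with the collar beyond it at (202,183). The wrist and side views both put core B about 50 mm from the face, not 38, so I'm aiming there.

```bash
python3 -c "
from g import *
rel(w(.047,0,-.013),rot(38)); rel(w(.1,0,.055),rot(38))"
```

```text
clk 23.48 shift [ 0.0833 -0.0422 -0.0742] turn [ 1.1 -0.  -1. ]
clk 23.48 shift [ 0.0357 -0.0187 -0.0062] turn [ 1.1 -0.  -1. ]
```

```bash
python3 -m jog '[[[0.018,-0.0095,-0.0032,0.6,0,-0.5,0],[0.0357,-0.0187,-0.0062,1.1,0,-1,0],[0.0476,-0.0246,-0.0232,1.1,0,-1,0],[0.0595,-0.0305,-0.0402,1.1,0,-1,0],[0.0714,-0.0363,-0.0572,1.1,0,-1,0],[0.0833,-0.0422,-0.0742,1.1,0,-1,0],[0.0833,-0.0422,-0.0742,1.1,0,-1,0],[0.0833,-0.0422,-0.0742,1.1,0,-1,0]]]' ; python3 -c "
from g import *
inw()"
```

```text
clock: 24.15
eef_pos: [0.668, -0.1362, 0.1573]
tool_rot: [0.215, 0.921, -0.074, 0.316]
ft_force: [0.1, -0.0, -0.0]
grip_width: 0.0853
clk 24.15 tcp face/lat/h mm [ 47.2  -0.1 -13.3] toolz [ 0.614 -0.001 -0.789] tooly [ 0.001  1.    -0.   ] F(w) [ 0.1  0.  -0. ] grip 0.0853 q [-0.11  0.29 -0.4   0.25 -0.21  0.28]
```

```bash
python3 -m jog '[[[0,0.0004,0,0,0,0,60],[0,0.0004,0,0,0,0,80],[0,0.0004,0,0,0,0,90],[0,0.0004,0,0,0,0,100],[0,0.0004,0,0,0,0,110],[0,0.0004,0,0,0,0,255],[0,0.0004,0,0,0,0,255]]]';  python3 -m jog '[[[0,0,0.003,0,0,0,255],[0,0,0.006,0,0,0,255],[0,0,0.009,0,0,0,255],[0,0,0.0115,0,0,0,255],[0,0,0.0115,0,0,0,255],[0,0,0.0115,0,0,0,255]]]' ;  python3 -c "
from g import *
inw()
m=bot.camera_model('wrist');im=bot.camera('wrist')[110:360,200:450];im=cv2.resize(im,None,fx=2.2,fy=2.2,interpolation=2);cv2.imwrite('pics/w11.png',im)
a=cv2.imread('pics/w7.png')
pp=lambda f,l,h:((proj(m,w(f,l,h))-[200,110])*2.2).round(0)
print('axis@ring',pp(.055,0,0),pp(.058,0,0),pp(.06,0,0),'end',pp(.138,0,0))
g=cv2.cvtColor(im,cv2.COLOR_BGR2GRAY); g0=cv2.cvtColor(a,cv2.COLOR_BGR2GRAY)
for n,q in (('B',g),('A',g0)):
    print(n,'cols@270', q[395:520:5,255].tolist()); print(n,'row350', q[350,80:460:8].tolist())
"
```

```text
clock: 24.73
eef_pos: [0.6697, -0.1357, 0.1613]
tool_rot: [0.215, 0.92, -0.074, 0.319]
ft_force: [-4.7, 2.1, 6.4]
grip_width: 0.0524
clock: 25.23
eef_pos: [0.6691, -0.1361, 0.1706]
tool_rot: [0.215, 0.92, -0.074, 0.318]
ft_force: [-0.6, 0.1, -1.6]
grip_width: 0.0522
clk 25.23 tcp face/lat/h mm [46.3  0.5 -0. ] toolz [ 0.617  0.    -0.787] tooly [0.001 1.    0.001] F(w) [-0.5 -0.2 -1.6] grip 0.0522 q [-0.11  0.27 -0.38  0.28 -0.21  0.28]
axis@ring [267. 344.] [267. 336.] [267. 331.] end [267. -53.]
B cols@270 [122, 121, 122, 105, 209, 85, 65, 66, 66, 67, 68, 69, 69, 69, 72, 74, 102, 106, 102, 106, 105, 104, 102, 107, 107]
B row350 [99, 97, 100, 41, 45, 68, 65, 67, 67, 65, 66, 66, 60, 101, 101, 95, 109, 116, 115, 101, 178, 191, 195, 186, 189, 164, 129, 109, 109, 105, 96, 97, 97, 98, 58, 56, 67, 70, 69, 67, 66, 68, 58, 46, 42, 97, 97, 97]
A cols@270 [119, 135, 197, 194, 194, 198, 53, 66, 65, 66, 67, 67, 68, 69, 68, 69, 72, 84, 104, 105, 105, 107, 102, 103, 102]
A row350 [98, 97, 100, 44, 66, 65, 66, 65, 66, 66, 65, 55, 61, 56, 61, 84, 99, 98, 94, 93, 106, 113, 121, 124, 189, 118, 119, 100, 95, 95, 97, 58, 56, 68, 71, 56, 61, 69, 70, 69, 68, 67, 68, 68, 44, 98, 98, 97]
```

```bash
python3 -m jog '[[[-0.009,0.0044,0,0,0,0,255],[-0.018,0.0088,0,0,0,0,255],[-0.027,0.0133,0,0,0,0,255],[-0.036,0.0177,0,0,0,0,255],[-0.045,0.0222,0,0,0,0,255],[-0.052,0.0256,0,0,0,0,255],[-0.052,0.0256,0,0,0,0,255],[-0.052,0.0256,0,0,0,0,255]]]' >/dev/null; python3 -c "
from g import *
inw(); rel(w(.104,.0003,-.0005),rot(38))"
```

```text
clk 25.95 tcp face/lat/h mm [104.7   0.7   0.2] toolz [ 0.617  0.001 -0.787] tooly [0.    1.    0.001] F(w) [-0.4  0.6 -1.1] grip 0.0522 q [-0.07  0.18 -0.51  0.26 -0.24  0.32]
clk 25.95 shift [ 0.0005 -0.0007 -0.0007] turn [-0.   0.1  0. ]
```

```bash
python3 -m jog '[[[-0.0045,0.0018,0,0,0,0,255],[-0.009,0.004,0,0,0,0,255],[-0.0135,0.0062,0,0,0,0,255],[-0.018,0.0084,0,0,0,0,255],[-0.0225,0.0106,0,0,0,0,255],[-0.0225,0.0106,0,0,0,0,255]]]' | grep force;  python3 -m jog '[[[-0.0045,0.0022,0,0,0,0,255],[-0.009,0.0044,0,0,0,0,255],[-0.0135,0.0066,0,0,0,0,255],[-0.018,0.0088,0,0,0,0,255],[-0.024,0.0118,0,0,0,0,255],[-0.031,0.0153,0,0,0,0,255],[-0.05,0.0246,0.01,0,0,0,255],[-0.08,0.04,0.03,0,0,0,255],[-0.11,0.06,0.05,0,0,0,255],[-0.11,0.06,0.05,0,0,0,255]]]' >/dev/null; python3 -c "
from g import *
inw(); o=bot.get_obs();a=R.from_quat(o['tool_rot'])
print((a*R.from_euler('z',-65,degrees=True)*a.inv()).as_rotvec(degrees=True).round(1))"
```

```text
ft_force: [0.1, -0.2, -1.8]
clk 27.28 tcp face/lat/h mm [257.9   5.7  52.7] toolz [ 0.619  0.004 -0.786] tooly [-0.003  1.     0.003] F(w) [-0.  -0.8 -1.8] grip 0.0525 q [ 0.13 -0.16 -0.68  0.47 -0.35  0.48]
[-36.2  17.6  51.1]
```

```bash
python3 -m jog '[[[0,0.02,0,-3.6,1.75,5.1,255],[0,0.04,0,-7.2,3.5,10.2,255],[0,0.06,0,-10.8,5.2,15.4,255],[0,0.08,0,-14.4,7,20.5,255],[0,0.1,0,-18,8.8,25.6,255],[0,0.12,0,-21.6,10.5,30.7,255],[0,0.14,0,-25.2,12.2,35.8,255],[0,0.14,0,-28.8,14,41,255],[0,0.14,0,-32.4,15.7,46.1,255],[0,0.14,0,-36,17.5,51.2,255]]]' >/dev/null; python3 -c "
from g import *
inw()
rel(tr(-.05,0,.15),trot(52,True))"
```

```text
clk 28.12 tcp face/lat/h mm [317.  131.2  49.6] toolz [ 0.618  0.004 -0.786] tooly [-0.715  0.418 -0.561] F(w) [-0.3  0.  -1.5] grip 0.0522 q [ 0.51 -0.03 -0.56  0.63 -0.53 -0.29]
clk 28.12 shift [ 0.0281  0.0988 -0.0702] turn [-89.    5.9 106.7]
```

```bash
python3 -m jog '[[[0.003,0.01,0,-4.4,0.3,5.3,255],[0.006,0.02,0,-8.9,0.6,10.7,255],[0.009,0.03,0,-13.3,0.9,16,255],[0.012,0.04,0,-17.8,1.2,21.4,255],[0.015,0.05,0,-22.2,1.5,26.7,255],[0.018,0.06,0,-26.7,1.8,32,255],[0.021,0.07,0,-31.1,2.1,37.4,255],[0.024,0.08,0,-35.6,2.4,42.7,255],[0.028,0.09,0,-40,2.7,48,255],[0.028,0.099,0,-44.5,3,53.4,255]]]' >/dev/null; python3 -c "
from g import *
inw()
rel(tr(-.05,0,.15),trot(52,True))"
```

```text
clk 28.95 tcp face/lat/h mm [335.4 232.8  49.9] toolz [ 0.768  0.167 -0.618] tooly [-0.378 -0.661 -0.648] F(w) [ 0.7 -0.8 -0.8] grip 0.052 q [ 0.73  0.05 -0.66  0.24 -0.71 -1.43]
clk 28.95 shift [-0.0004 -0.0004 -0.0705] turn [-44.6   2.9  53.3]
```

```bash
python3 -m jog '[[[0,0,0,-4.5,0.3,5.3,255],[0,0,0,-8.9,0.6,10.6,255],[0,0,-0.01,-13.4,0.9,16,255],[0,0,-0.02,-17.9,1.2,21.3,255],[0,0,-0.03,-22.4,1.5,26.6,255],[0,0,-0.04,-26.8,1.9,31.9,255],[0,0,-0.05,-31.3,2.1,37.2,255],[0,0,-0.06,-35.8,2.4,42.6,255],[0,0,-0.07,-40.2,2.7,47.9,255],[0,0,-0.07,-44.6,2.9,53.3,255]]]' >/dev/null; python3 -m jog '[[[0,0,0,0,0,0,255],[0,0,0,0,0,0,255]]]'; python3 -c "
from g import *
inw()
rel(tr(-.05,0,.025),trot(52,True))"
```

```text
clock: 29.95
eef_pos: [0.5126, 0.1987, 0.1507]
tool_rot: [0.897, 0.042, 0.439, -0.024]
ft_force: [-0.1, 0.2, -1.5]
grip_width: 0.0523
clk 29.95 tcp face/lat/h mm [334.8 231.5 -19.9] toolz [ 0.669  0.419 -0.614] tooly [ 0.528 -0.85  -0.006] F(w) [-0.2  0.2 -1.5] grip 0.0523 q [ 0.56  0.1  -0.94 -0.32 -0.36 -2.84]
clk 29.95 shift [-0.0004  0.001  -0.1257] turn [-0.3  0.1  0.4]
```

```bash
python3 -m jog '[[[0,0,-0.035,0,0,0.2,255],[0,0.001,-0.07,-0.3,0.1,0.4,255],[0,0.001,-0.1,-0.3,0.1,0.4,255],[0,0.001,-0.118,-0.3,0.1,0.4,255],[0,0.001,-0.1257,-0.3,0.1,0.4,255],[0,0.001,-0.1257,-0.3,0.1,0.4,255],[0,0.001,-0.1257,-0.3,0.1,0.4,255]]]' | grep -E "eef|force";for i in 1 2; do python3 -m jog '[[[0,0,-0.0015,0,0,0,255],[0,0,-0.003,0,0,0,255],[0,0,-0.003,0,0,0,255]]]' | grep -E "eef|force"; done
```

```text
eef_pos: [0.5127, 0.2007, 0.0244]
ft_force: [0.0, 0.2, -0.8]
eef_pos: [0.5132, 0.2007, 0.023]
ft_force: [-0.8, -0.1, -1.1]
eef_pos: [0.5127, 0.2002, 0.019]
ft_force: [-0.4, 0.2, -1.9]
```

```bash
for i in 1 2 3; do python3 -m jog '[[[0,0,-0.0012,0,0,0,255],[0,0,-0.0012,0,0,0,255],[0,0,-0.0012,0,0,0,255]]]' | grep -E "eef|force"; done
```

```text
eef_pos: [0.5125, 0.2001, 0.0174]
ft_force: [0.1, 0.2, -0.9]
eef_pos: [0.5125, 0.2002, 0.0162]
ft_force: [0.7, -0.5, -1.5]
eef_pos: [0.5125, 0.2001, 0.015]
ft_force: [-0.6, 0.5, -1.6]
```

```bash
for i in 1 2; do python3 -m jog '[[[0,0,-0.0008,0,0,0,255],[0,0,-0.0008,0,0,0,255],[0,0,-0.0008,0,0,0,255]]]' | grep -E "eef|force"; done
```

```text
eef_pos: [0.5126, 0.2002, 0.0147]
ft_force: [-2.2, -0.6, 2.1]
eef_pos: [0.5127, 0.2002, 0.0145]
ft_force: [-4.3, -1.2, 7.8]
```

```bash
python3 -m jog '[[[0,0,0.0008,0,0,0,120],[0,0,0.0008,0,0,0,80],[0,0,0.0008,0,0,0,0],[0,0,0.0008,0,0,0,0],[-0.002,0,0.003,0,0,0,0],[-0.015,-0.0015,0.012,0,0,0,0],[-0.035,-0.0035,0.028,0,0,0,0],[-0.055,-0.0055,0.05,0,0,0,0],[-0.065,-0.0065,0.08,0,0,0,0],[-0.065,-0.0065,0.115,0,0,0,0]]]'; python3 -m jog '[[[-0.03,0,0.1,0,0,0,0],[-0.03,0,0.1,0,0,0,0],[-0.03,0,0.1,0,0,0,0],[-0.03,0,0.1,0,0,0,0]]]' >/dev/null; python3 -c "
from g import *
t=bot.camera('top');s=bot.camera('side');cv2.imwrite('pics/tf.png',t);cv2.imwrite('pics/sf.png',s)
mt,ms=bot.camera_model('top'),bot.camera_model('side')
# bright blobs in tray (top view)
mask=np.zeros(t.shape[:2],np.uint8); poly=np.array([proj(mt,tr(x,y,.022)) for x,y in((-.138,-.074),(.138,-.074),(.138,.074),(-.138,.074))],int)
cv2.fillPoly(mask,[poly],255); g=cv2.cvtColor(t,cv2.COLOR_BGR2GRAY); print(np.percentile(g[mask>0],[5,50,90,99]))
b=((g>75)&(mask>0)).astype(np.uint8); n,l,st,c=cv2.connectedComponentsWithStats(b)
for i in range(1,n):
  if st[i,4]>30:
    p=onz(mt,c[i],.025)[:2]-TC; q=R.from_euler('z',-TY).apply([*p,0])[:2]
    ys,xs=np.where(l==i); e=cv2.fitEllipse(np.c_[xs,ys].astype(np.float32)); h=cv2.convexHull(np.c_[xs,ys].astype(np.int32))
    print('blob',st[i].tolist(),'tray xy',q.round(3),cv2.fitEllipse(h) if len(h)>4 else None)
for x,y in((.02,0),(-.05,0)):
  q=np.array([proj(mt,tr(x+.027*np.cos(a),y+.027*np.sin(a),.025)) for a in np.linspace(0,6.28,60)]);print('expect flat',q.min(0).round(1),q.max(0).round(1))
"
```

```text
clock: 33.12
eef_pos: [0.4461, 0.1941, 0.129]
tool_rot: [0.898, 0.05, 0.437, -0.023]
ft_force: [0.2, 0.6, 0.9]
grip_width: 0.0853
[ 44.   55.  102.8 254. ]
blob [189, 174, 27, 18, 404] tray xy [0.101 0.002] ((201.6849822998047, 182.22434997558594), (18.73057746887207, 29.54110336303711), 96.02978515625)
blob [193, 207, 24, 24, 301] tray xy [0.017 0.002] ((204.59437561035156, 218.22720336914062), (23.37489891052246, 24.323165893554688), 51.583900451660156)
blob [195, 235, 24, 25, 311] tray xy [-0.048  0.002] ((206.7393035888672, 247.056396484375), (23.906661987304688, 24.90613555908203), 40.76491928100586)
expect flat [193.4 205.3] [217.4 228.9]
expect flat [195.4 235.8] [219.8 260.1]
```

```bash
python3 -c "
from g import *
s=cv2.imread('pics/sf.png');ms=bot.camera_model('side')
g=cv2.GaussianBlur(cv2.cvtColor(s,cv2.COLOR_BGR2GRAY),(3,3),0)
t=np.linspace(0,6.28,80)
for x in(.017,-.048):
  q=np.array([proj(ms,tr(x+.027*np.cos(a),.002+.027*np.sin(a),z)) for a in t for z in(.005,.025)]);lo,hi=q.min(0),q.max(0)
  top=np.array([proj(ms,tr(x+.027*np.cos(a),.002+.027*np.sin(a),.025)) for a in t]);
  u0,v0,u1,v1=int(lo[0])-3,int(lo[1])-3,int(hi[0])+4,int(hi[1])+4
  b=(g[v0:v1,u0:u1]>50).astype(np.uint8);print('expect',lo.round(1),hi.round(1),'top face',top.min(0).round(1),top.max(0).round(1),'origin',u0,v0)
  for r in g[v0:v1,u0:u1]: print(' '.join('%3d'%k for k in r))
"
```

```text
expect [297.2 183. ] [317.8 200. ] top face [297.2 183. ] [317.6 193.4] origin 294 180
 30  31  32  33  33  34  35  37  37  36  35  33  35  38  40  40  39  40  42  43  42  41  41  42  44  44  43
 31  33  35  36  35  36  38  39  39  38  37  37  40  43  44  44  42  41  43  43  42  42  41  41  44  44  43
 35  37  39  40  39  39  40  41  42  41  39  40  42  45  45  44  41  40  41  40  41  43  43  42  43  43  42
 37  39  43  44  43  42  42  41  42  42  42  45  48  49  50  48  45  43  42  41  42  44  45  45  44  43  43
 40  40  44  45  43  43  43  44  49  54  57  61  64  64  65  65  62  60  57  53  50  45  43  44  44  43  44
 41  42  43  43  43  45  50  57  66  75  79  81  81  80  81  82  81  81  79  73  65  55  47  44  42  41  42
 41  41  41  43  49  57  68  76  82  85  86  87  85  82  83  85  86  88  90  89  83  73  61  49  43  41  41
 40  41  41  46  59  74  85  87  83  78  77  77  75  72  73  76  78  79  84  89  92  89  76  59  47  42  41
 39  41  42  52  70  87  92  85  74  66  64  66  67  65  65  68  69  69  72  81  90  94  87  70  52  42  41
 40  43  44  57  78  92  91  77  63  57  
[... 3545 characters left out ...]
  55  51  46  41  37  40  42
 38  38  37  38  44  52  59  62  64  66  67  66  65  64  64  65  64  63  61  60  58  55  50  45  41  40  41  42
 37  37  37  37  41  48  55  60  63  64  66  66  65  64  64  64  64  63  61  58  55  52  48  44  41  41  42  42
 39  38  38  38  39  43  49  55  58  60  62  64  64  63  63  62  61  60  58  55  51  48  44  41  40  40  42  43
 40  39  40  40  39  41  44  47  50  52  55  58  58  58  58  57  54  52  50  48  46  45  43  41  39  39  42  43
 41  40  41  40  38  38  40  40  41  45  48  48  50  50  50  49  47  44  44  42  41  42  42  41  39  41  43  44
 41  40  40  40  38  36  36  37  38  41  40  40  42  44  44  44  41  41  41  41  40  40  41  41  40  41  42  43
```

```bash
python3 -c "
from workcell import bot
o=bot.get_obs();print(o['clock'],o['ft_force'],o['eef_pos']);bot.job_done()"
```

```text
33.55 [ 0.10090401  0.572242   -0.15904085] [0.41788628 0.19445663 0.23122048]
the job is handed in; nothing more can be done
```

The bar is cleared and the job is handed in at 33.5 s of the 70 s. The hand-in gives no verdict, so this rests on my own checks.

- **Collar:** I turned it 15.5° to match the pin and slid it off. The wrist force stayed under about 3 N as it passed the pin. It stands in the tray at about x = +0.10 m in the tray's frame.
- **Cores:** The outer core came off first, then the inner one, both without noticeable force at the pin. I lowered each to floor contact at 6–8 N and then released it.
- **Final pictures:** In the tray's frame the outer core is at about x = +0.017 m and the inner at −0.048 m, both 2 mm off the centre line. The top view shows two separate round outlines and the collar apart from them. In the side view both cores match the outline expected of flat cores on the floor, to about a pixel. The gripper is clear and reads no load.

**Disagreements and unchecked points:**
- Measured from the front face, the inner core was about 50 mm out, not the stated 38 mm. The outer core was about 78–80 mm out, not 75 mm. I used the measured positions.
- TCP readings jittered by 1–2 mm, so I landed the parts by force.
- I did not re-measure the valves and choke. The arm never went near them.
- A tilt of a few degrees would not show in the top view, so flatness rests on the side view and the contact heights.

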